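Re-sort four containers into their drip trays

TASK

The four lab containers are standing in the wrong steel drip trays. Put each one, upright and in the middle, into its own tray: the amber dropping bottle into the large square tray, the open beaker into the large round one, the bigger vial into the small square one and the smaller vial into the small round one. The cork mat is free for parking one meanwhile; never tip a container over, and leave the glass lamp lying at the right alone.

Things in the scene. Friction and masses are not known exactly. Their poses are not given: they have to be found in the camera images.
- dropper_bottle: Amber dropping bottle with white ribbed cap, loose, about 70-130 g, 88 mm high: round body 44 mm in diameter up to about 50 mm high, then a shoulder, cap 24 mm in diameter at the top (the cap does not turn). Origin: centre of the underside, z up along the bottle.
- beaker: Small clear plastic beaker, open at the top, loose, about 30-60 g, 60 mm high, 49 mm in diameter at the rim and 44 mm at the foot. Origin: centre of the underside, z up.
- vial_big: The bigger of two glass vials with screw cap: amber glass, red cap, loose, about 15-30 g, 28 mm in diameter, 53 mm high. Origin: centre of the underside, z up.
- vial_small: The smaller of two glass vials with screw cap: clear glass, blue cap, loose, about 15-30 g, 24 mm in diameter, 44 mm high. Origin: centre of the underside, z up.
- tray_square_large: Large square steel drip tray, fixed to the worktop: flat floor 3 mm above the worktop with a round dark rubber inlay in the middle, rim 3 mm thick with its top 7 mm above the worktop. Origin: centre of the underside, z up. 88 x 88 mm outside, sides along its x and y. It belongs to the dropping bottle.
- tray_round_large: Large round steel drip tray, fixed to the worktop: flat floor 3 mm above the worktop with a round dark rubber inlay in the middle, rim 3 mm thick with its top 7 mm above the worktop. Origin: centre of the underside, z up. 90 mm outside diameter. It belongs to the beaker.
- tray_square_small: Small square steel drip tray, fixed to the worktop: flat floor 3 mm above the worktop with a round dark rubber inlay in the middle, rim 3 mm thick with its top 7 mm above the worktop. Origin: centre of the underside, z up. 64 x 64 mm outside, sides along its x and y. It belongs to the bigger vial.
- tray_round_small: Small round steel drip tray, fixed to the worktop: flat floor 3 mm above the worktop with a round dark rubber inlay in the middle, rim 3 mm thick with its top 7 mm above the worktop. Origin: centre of the underside, z up. 66 mm outside diameter. It belongs to the smaller vial.
- cork_mat: Square cork mat, 80 x 80 mm, 3 mm thick, flat without a rim, fixed to the worktop, empty at the start: a free spot for parking a container. Origin: centre of the underside, z up.
- glass_lamp: Glass lamp tube with a black base, a bystander lying on the worktop to the right of the trays, 146 mm long along its y, 38 mm thick and high, loose. Origin: centre of its underside. Must not be shifted.
Not all that is in view belongs to the job. What is shaped like the dropper_bottle but pink or red is not meant.

How it is judged:
At the end, for the whole second after the job is handed in: Dropping bottle in the large square tray, beaker in the large round tray, bigger vial in the small square tray and smaller vial in the small round tray: each standing on the tray's floor (underside below 7 mm), within 15 mm of the tray's centre, upright within 0.1 rad, at rest (horizontal distance between dropper_bottle and tray_square_large below 0.015 m and height (world z) of each of dropper_bottle, beaker, vial_big, vial_small below 0.007 m and angle between each of dropper_bottle, beaker, vial_big, vial_small's own z axis and vertical below 0.1 rad and linear speed of each of dropper_bottle, beaker, vial_big, vial_small below 0.02 m/s and angular speed of each of dropper_bottle, beaker, vial_big, vial_small below 0.2 rad/s and horizontal distance between beaker and tray_round_large below 0.015 m and horizontal distance between vial_big and tray_square_small below 0.015 m and horizontal distance between vial_small and tray_round_small below 0.015 m); the robot touches nothing.
It fails at once if a container is tipped over (more than 0.7 rad) (angle between any of dropper_bottle, beaker, vial_big, vial_small's own z axis and vertical above 0.7 rad).
It fails at once if the glass lamp is shifted by more than 15 mm (distance of glass_lamp from where it was at the start of the episode above 0.015 m).
It also fails if it takes over 128 s, if anything falls off the work surface, if the arm or the gripper's body presses on something with over 40 N, if the wrist force passes 120 N, or if a joint passes its speed limit or range.

ROBOT

A 6-joint arm with a two-finger parallel gripper is mounted at the origin on a cart in front of the work surface, level with it; the furniture and walls round the work are solid. World frame = base frame: x ahead of the robot, y to its left, z up, the work surface at z = 0. Lengths are in m, angles in rad, forces in N, time in s.
With the tool pointing down it reaches from about 0.375 to 0.9 m from the base axis. Payload 3.1 kg.
Tool frame: the origin (TCP) lies at the very end of the fingers, on their centre line; the grasp point (between the pads) lies 19 mm behind it (manip.pinch_z is the distance from the TCP to the grasp point, in m); z points along the fingers, y is the direction in which the jaws open and shut (so a half turn about z gives the same grasp; the last joint's range is limited). The gripper opens to 85 mm and grips with 20 to 120 N. Pads are 22 mm wide; open, the fingers measure 114 mm over their backs; the gripper's body (76 mm by 85 mm) begins 54 mm behind the grasp point. The pads swing forward as they close: fully open they stand 13 mm farther back than shut.
Start: joints at [-1.462, 0.527, 1.433, -0, 1.181, -0.178], TCP at [0.177, -0.599, 0.231] pointing down, gripper open.
Joint ranges: [-3.08, 3.08], [-0.75, 2.2], [0.22, 2.44], [-1.43, 4.57], [0, 2.65], [-2.85, 2.85]. Speed limits (rad/s): [2.79, 2.79, 3.14, 3.14, 3.14, 3.14].

INTERFACE

Orientations are given as a unit quaternion [x, y, z, w].
In Python, from station import manip gives the robot as it stands.
- The arm moves only by the tool drive_tool, never from a script. Its argument "increments" is a list of rows, each a list of 7 numbers: the closure in counts, from 0 (fully open) to 255 (shut), then the shift along the tool's x, y, z in cm, then the turn, a rotation vector about the tool's x, y, z in rad. A call has 1 to 20 rows; each row is the pose to reach, as a shift and turn from the pose commanded when the call began, along the tool's axes at that moment; what a row does not reach only later rows make up. A row lasts 1/10 s, in which the tool goes at most 50 mm and 8.59 degrees, less where a joint would pass 70% of its speed; a pose out of reach is approached as far as the arm can. A call with a gripper value outside its range is refused whole. The fingers move at their own pace and stop on an object; "force" is the grip in N (left out, the last holds). Time passes only in rows, so rows that repeat a pose let the fingers close. It gives the time, the measured TCP pose, the force and the opening at its end, in the units of the state.
- manip.sense(): the state, without advancing time (a new reading comes with each control period).
- manip.snapshot(name): name is "scene" or "side" or "wrist"; returns the picture (384x512x3 uint8, red, green, blue); there is no depth.
- manip.camera_model(name): a dict with "mtx" (3x3 intrinsics, pixels), "cam_to_world" (4x4, takes a point from camera to world coordinates). Camera axes: x right, y down, z forward; pixel columns grow to the right and rows downward; lengths in m; the calibration is good to about 2 mm. A picture is of the moment at which its call begins: read the wrist's pose just before it. camera_model takes no time and is no camera call; for the wrist camera it gives the pose at the moment of the call.
- manip.sign_off(): hands the job in, once; it reports no verdict.
The state is a dict: "t": time; "q": joint angles; "qd": joint speeds; "tau": joint torques, N m; "tcp_pos": TCP position; "tool_rot": TCP orientation; "force": force on the tool from outside, world axes, zero at the start; "ft_torque": the same for the moment, N m; "finger_gap": opening from 0.0 (shut) to 1.0 (fully open).
Only numpy, scipy, OpenCV 4.12 (cv2) and the standard library are available. Lean on these libraries where they do the work, as an engineer would, in place of code of your own. Each camera call takes 0.05 s, during which the arm holds its last target. There are 200 camera calls.

## Working session

There is one attempt and no reset: what is moved stays moved. The work goes in short steps, Python scripts to look and compute and a tool call to move; the robot and the scene stay as the last step left them, time stands still between calls to the robot, and variables do not carry over. Pictures are saved under pics/ and viewed, about 12 in all and at most 16, crops included, and the job is handed in when it is done.

Besides the shell and the picture viewer there is one more tool, called after "Call:" by a JSON object that holds its "op" and its "data". drive_tool: Moves the arm, as the interface text tells. Its arguments: {"type":"object","properties":{"increments":{"type":"array","items":{"type":"array","items":{"type":"number"}}},"force":{"type":"number"}},"required":["increments"]}

```bash
mkdir -p pics; python3 - <<'E'
from station import manip
import cv2, numpy as np
s=manip.sense(); print(s)
for n in("scene","side","wrist"):
    im=manip.snapshot(n); cv2.imwrite(f"pics/{n}0.png",im[:,:,::-1])
    m=manip.camera_model(n); print(n,np.round(m["mtx"],1).tolist(),np.round(m["cam_to_world"],3).tolist())
a=cv2.imread("pics/scene0.png");cv2.imwrite("pics/scene0b.png",cv2.resize(a,(800,600),interpolation=cv2.INTER_CUBIC))
E
```

```text
{'t': 0.0, 'q': array([-1.46149793e+00,  5.28447652e-01,  1.43391760e+00, -2.72395815e-05,
        1.18136362e+00, -1.78486279e-01]), 'qd': array([ 0.00074968,  0.00261158, -0.00072147, -0.00057579,  0.00018156,
        0.00012672]), 'tau': array([-9.24420237e-04, -4.42359102e+01, -1.78027207e+01, -4.00850140e-04,
        8.36447318e-03, -2.64303779e-07]), 'tcp_pos': array([ 0.17734295, -0.59856664,  0.23034011]), 'tool_rot': array([ 9.89664040e-01,  1.43401352e-01,  2.43557649e-05, -1.06790476e-03]), 'force': array([-0.10216072, -0.8904047 , -0.47335188]), 'ft_torque': array([-0.08443605,  0.00665221, -0.04453403]), 'finger_gap': 0.9993363164843747}
scene [[422.9, 0.0, 252.8], [0.0, 422.9, 198.3], [0.0, 0.0, 1.0]] [[-0.847, -0.407, 0.342, 0.161], [-0.532, 0.647, -0.546, 0.449], [0.001, -0.645, -0.764, 0.75], [0.0, 0.0, 0.0, 1.0]]
side [[386.0, 0.0, 253.5], [0.0, 386.0, 189.3], [0.0, 0.0, 1.0]] [[0.988, -0.066, 0.139, 0.34], [-0.154, -0.432, 0.889, -1.019], [0.002, -0.9, -0.437, 0.516], [0.0, 0.0, 0.0, 1.0]]
wrist [[283.8, 0.0, 251.4], [0.0, 283.8, 186.8], [0.0, 0.0, 1.0]] [[0.284, -0.917, -0.279, 0.247], [-0.959, -0.273, -0.079, -0.578], [-0.003, 0.29, -0.957, 0.373], [0.0, 0.0, 0.0, 1.0]]
```

View pics/scene0b.png

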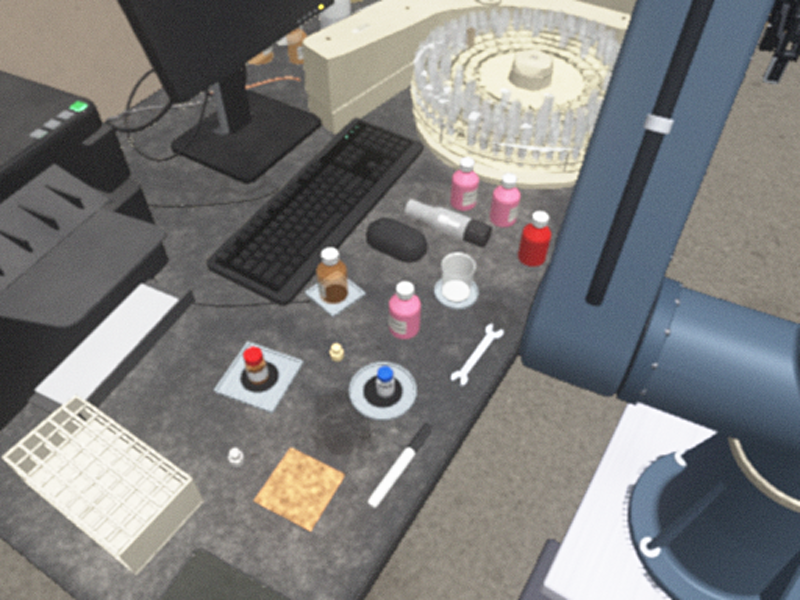

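View pics/side0.png

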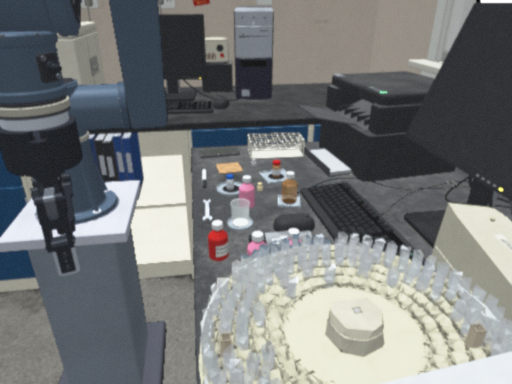

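The scene picture (800x600) shows the following:
- The amber bottle is at (332,277) on the small square tray.
- The red-capped vial is at (255,370) on the large square tray.
- The blue-capped vial is at (385,382) on the large round tray.
- The beaker is at (457,280) on the small round tray.
- The cork mat is at (300,488) and the lamp at (450,222).

Candidates for the dropping bottle are pink (404,310), (506,200) and (465,185), red (535,240), and amber (332,277). Only the amber one fits. I'll rectify the view to confirm this and measure.

```bash
cat > h.py <<'E'
from station import manip
import cv2, numpy as np
def ray(n,u,v,z,m=None):
    m=m or manip.camera_model(n); T=np.array(m["cam_to_world"])
    d=T[:3,:3]@np.linalg.inv(m["mtx"])@np.array([u,v,1.]); o=T[:3,3]
    return (o+d*(z-o[2])/d[2])[:2]
def proj(m,P):
    T=np.linalg.inv(np.array(m["cam_to_world"])); p=np.array(m["mtx"])@(T[:3,:3]@np.array(P)+T[:3,3]); return p[:2]/p[2]
def rect(im,m,z,x0,x1,y0,y1,s):
    # top view: up = +x, left = +y ; s px per m
    W=[(x1,y1),(x1,y0),(x0,y0),(x0,y1)]
    w,h=int((y1-y0)*s),int((x1-x0)*s)
    H=cv2.getPerspectiveTransform(np.float32([proj(m,(x,y,z)) for x,y in W]),np.float32([(0,0),(w,0),(w,h),(0,h)]))
    return cv2.warpPerspective(im,H,(w,h),flags=cv2.INTER_CUBIC)
E
python3 - <<'E'
from h import *
k=1.5625
for n,u,v,z in [("bottlecap",330,255,.09),("redcap",253,354,.058),("bluecap",385,373,.049),("beakrim",458,263,.065),("cork",300,488,.003),("lsq",259,376,.005),("lrd",383,390,.005),("ssq",335,293,.005),("srd",457,291,.005),("pinkcap",404,290,.09),("lamp",450,222,.02),("redbottlecap",540,220,.09),("whitething",236,456,.0),("yellow",337,352,.01),("printer corner",160,245,.1)]:
    print(n,np.round(ray("scene",u/k,v/k,z),3))
im=cv2.imread("pics/scene0.png");m=manip.camera_model("scene")
r=rect(im,m,.007,.3,.8,-.3,.45,1000)
cv2.imwrite("pics/r0.png",r)
E
```

```text
bottlecap [ 0.588 -0.06 ]
redcap [0.587 0.116]
bluecap [0.43  0.044]
beakrim [ 0.438 -0.164]
cork [0.443 0.214]
lsq [0.589 0.114]
lrd [0.434 0.044]
ssq [ 0.589 -0.064]
srd [ 0.435 -0.165]
pinkcap [ 0.465 -0.059]
lamp [ 0.512 -0.279]
redbottlecap [ 0.368 -0.284]
whitething [0.538 0.221]
yellow [0.52  0.028]
printer corner [0.794 0.059]
```

View pics/r0.png

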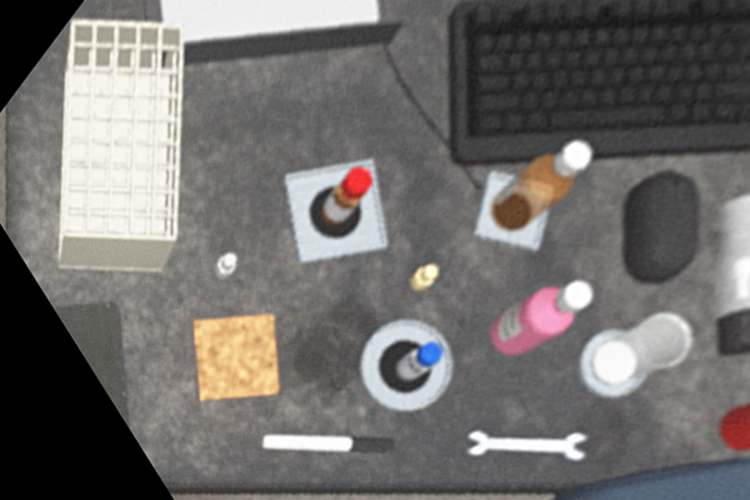

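The rectified top view (x = 0.8-row/1000, y = 0.45-col/1000) confirms which container is where. The bottle at (540,180) is the only amber one; the ones at (540,315) and (740,425) are pink and red. Next I'll move over the trays for a near look.

Call:
{"op": "drive_tool", "data": {"increments": [[100, 46.5, -51, -7, 0, 0, 0.288], [100, 46.5, -51, -7, 0, 0, 0.288], [100, 46.5, -51, -7, 0, 0, 0.288], [100, 46.5, -51, -7, 0, 0, 0.288], [100, 46.5, -51, -7, 0, 0, 0.288], [100, 46.5, -51, -7, 0, 0, 0.288], [100, 46.5, -51, -7, 0, 0, 0.288], [100, 46.5, -51, -7, 0, 0, 0.288], [100, 46.5, -51, -7, 0, 0, 0.288], [100, 46.5, -51, -7, 0, 0, 0.288], [100, 46.5, -51, -7, 0, 0, 0.288], [100, 46.5, -51, -7, 0, 0, 0.288], [100, 46.5, -51, -7, 0, 0, 0.288], [100, 46.5, -51, -7, 0, 0, 0.288], [100, 46.5, -51, -7, 0, 0, 0.288], [100, 46.5, -51, -7, 0, 0, 0.288], [100, 46.5, -51, -7, 0, 0, 0.288], [100, 46.5, -51, -7, 0, 0, 0.288], [100, 46.5, -51, -7, 0, 0, 0.288]], "force": 30}}

```text
t: 2.05
tcp_pos: [0.4781, 0.0205, 0.3012]
tool_rot: [1.0, -0.001, -0.0, 0.0]
force: [0.4, -0.3, 0.9]
finger_gap: 0.608
```

```bash
python3 - <<'E'
from h import *
s=manip.sense();print(s['t'],s['tcp_pos'],s['tool_rot'],s['finger_gap'],s['q'])
m=manip.camera_model("wrist");print(np.round(m['cam_to_world'],3))
im=manip.snapshot("wrist")[:,:,::-1];cv2.imwrite("pics/w1.png",im)
cv2.imwrite("pics/r1.png",rect(im,m,.007,.3,.75,-.3,.3,1200))
np.save("m1.npy",m,allow_pickle=True)
E
```

```text
2.05 [0.47810533 0.02048956 0.30118259] [ 9.99999052e-01 -1.34965736e-03 -2.73357944e-04  7.75640642e-06] 0.6080174400927821 [-1.91180489e-01  2.42257789e-01  1.69583657e+00 -1.26830646e-04
  1.20403226e+00  1.38236067e+00]
[[-0.003 -0.957 -0.291  0.55 ]
 [-1.     0.002  0.002  0.02 ]
 [-0.001  0.291 -0.957  0.444]
 [ 0.     0.     0.     1.   ]]
```

View pics/r1.png

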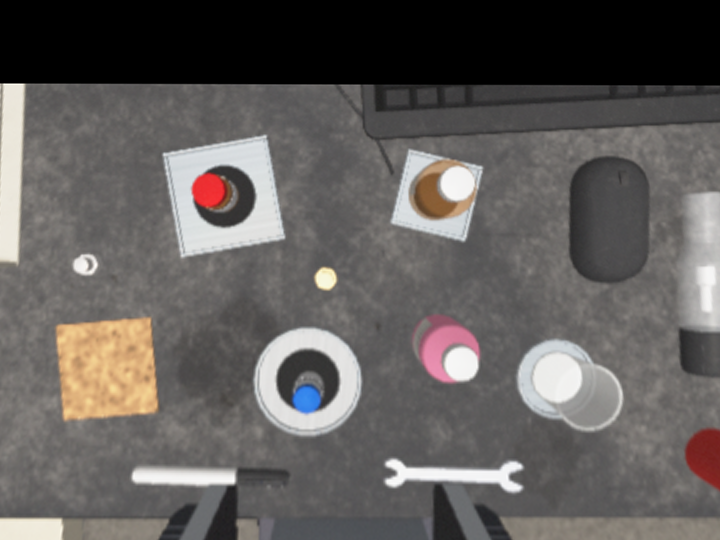

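The near view agrees with the scene view to 2–3 mm:

| Item | Position (x, y) |
|---|---|
| Red-capped vial | (.587, .114) |
| Bottle | (.588, -.061) |
| Blue-capped vial | (.430, .043) |
| Beaker | (.436, -.163) |
| Large square tray | (.588, .1135) |
| Small square tray | (.5885, -.064) |
| Large round tray | (.434, .044) |
| Small round tray | (.436, -.1635) |
| Cork mat | (.443, .212) |

I'll pick the bigger vial first.

Call:
{"op": "drive_tool", "data": {"increments": [[100, 10.9, -9.35, 16, 0, 0, 0], [100, 10.9, -9.35, 16, 0, 0, 0], [100, 10.9, -9.35, 16, 0, 0, 0], [100, 10.9, -9.35, 16, 0, 0, 0], [100, 10.9, -9.35, 16, 0, 0, 0], [100, 10.9, -9.35, 18, 0, 0, 0], [100, 10.9, -9.35, 22, 0, 0, 0], [100, 10.9, -9.35, 25, 0, 0, 0], [100, 10.9, -9.35, 27.5, 0, 0, 0], [100, 10.9, -9.35, 28.7, 0, 0, 0], [100, 10.9, -9.35, 28.7, 0, 0, 0], [255, 10.9, -9.35, 28.7, 0, 0, 0], [255, 10.9, -9.35, 28.7, 0, 0, 0], [255, 10.9, -9.35, 28.7, 0, 0, 0], [255, 10.9, -9.35, 28.7, 0, 0, 0], [255, 10.9, -9.35, 28.7, 0, 0, 0], [255, 10.9, -9.35, 28.7, 0, 0, 0]], "force": 25}}

```text
t: 3.8
tcp_pos: [0.5889, 0.1151, 0.0161]
tool_rot: [1.0, 0.0, 0.002, 0.0]
force: [0.0, -2.0, 7.4]
finger_gap: 0.295
```

Call:
{"op": "drive_tool", "data": {"increments": [[255, 0, 0, -1.5, 0, 0, 0], [255, 0, 0, -4, 0, 0, 0], [255, 0, 0, -6, 0, 0, 0], [255, 0, 0, -6, 0, 0, 0]]}}

```text
t: 4.2
tcp_pos: [0.5898, 0.1155, 0.0779]
tool_rot: [1.0, 0.0, 0.003, -0.0]
force: [0.4, 0.9, -0.2]
finger_gap: 0.291
```

```bash
python3 - <<'E'
from h import *
s=manip.sense();print(s['t'],s['tcp_pos'],s['force'],s['finger_gap'])
a=manip.snapshot("scene")[130:300,80:300,::-1];b=manip.snapshot("wrist")[:,:,::-1]
b=b[184:,106:406]
cv2.imwrite("pics/c2.png",np.hstack([cv2.resize(a,(400,309)),cv2.resize(b,(400,309))]))
E
```

```text
4.2 [0.58977507 0.11548169 0.07788677] [ 0.37762055  0.88757952 -0.22948881] 0.29117249048279925
```

View pics/c2.png

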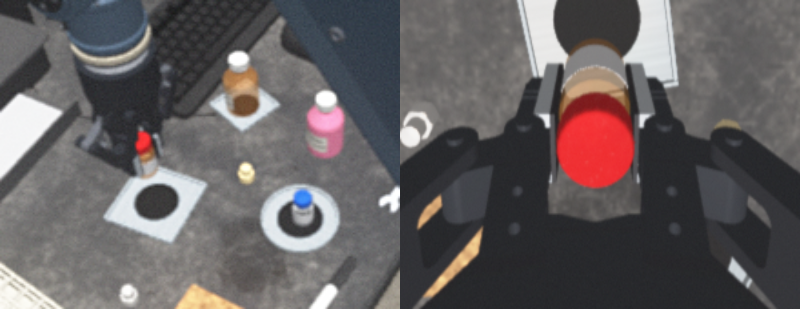

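The left crop shows the red-capped vial held upright above its tray. The right crop shows its cap centred between the jaws. Now to the mat.

Call:
{"op": "drive_tool", "data": {"increments": [[255, -2, -1.4, 0, 0, 0, 0], [255, -5.5, -3.7, 0, 0, 0, 0], [255, -9.5, -6.5, 0, 0, 0, 0], [255, -12.7, -8.6, 0, 0, 0, 0], [255, -14.4, -9.8, 0, 0, 0, 0], [255, -14.4, -9.8, 1, 0, 0, 0], [255, -14.4, -9.8, 3, 0, 0, 0], [255, -14.4, -9.8, 4.8, 0, 0, 0], [255, -14.4, -9.8, 5.5, 0, 0, 0], [255, -14.4, -9.8, 5.9, 0, 0, 0], [255, -14.4, -9.8, 5.9, 0, 0, 0], [255, -14.4, -9.8, 5.9, 0, 0, 0]]}}

```text
t: 5.5
tcp_pos: [0.4435, 0.2126, 0.0156]
tool_rot: [1.0, -0.0, -0.0, 0.0]
force: [-1.5, -0.6, 5.3]
finger_gap: 0.294
```

Call:
{"op": "drive_tool", "data": {"increments": [[120, 0, 0, 0, 0, 0, 0], [90, 0, 0, 0, 0, 0, 0], [90, 0, 0, 0, 0, 0, 0], [90, 0, 0, -3, 0, 0, 0], [90, 0, 0, -8, 0, 0, 0], [30, 0, 0, -12, 0, 0, 0], [30, 14.5, 27.3, -12, 0, 0, 0], [30, 14.5, 27.3, -12, 0, 0, 0], [30, 14.5, 27.3, -12, 0, 0, 0], [30, 14.5, 27.3, -12, 0, 0, 0], [30, 14.5, 27.3, -12, 0, 0, 0], [30, 14.5, 27.3, -12, 0, 0, 0], [30, 14.5, 27.3, -12, 0, 0, 0], [30, 14.5, 27.3, -12, 0, 0, 0]]}}

```text
t: 6.9
tcp_pos: [0.5891, -0.0617, 0.1349]
tool_rot: [1.0, -0.002, 0.0, -0.0]
force: [-1.0, 0.6, 0.0]
finger_gap: 0.885
```

```bash
python3 - <<'E'
from h import *
s=manip.sense();print(s['t'],s['tcp_pos'],s['force'],s['finger_gap'])
a=manip.snapshot("scene")[180:350,100:320,::-1];b=manip.snapshot("wrist")[:,:,::-1]
cv2.imwrite("pics/c3.png",np.hstack([cv2.resize(a,(400,309)),cv2.resize(b,(400,309))]))
E
```

```text
6.9 [ 0.58914983 -0.06169229  0.13489914] [-0.9569627   0.5749214   0.04830746] 0.8848596128000067
```

View pics/c3.png

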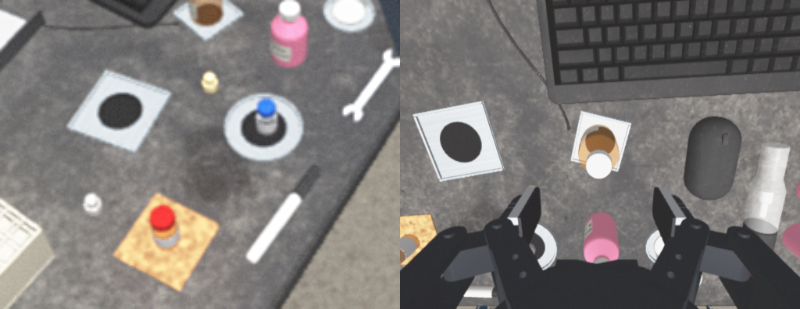

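The left crop shows the red vial standing on the mat at (165,227). The right crop shows the bottle cap centred laterally between the jaws. Now I'll grip the bottle.

Call:
{"op": "drive_tool", "data": {"increments": [[30, 0, 0, 3, 0, 0, 0], [30, 0, 0, 6, 0, 0, 0], [30, 0, 0, 9, 0, 0, 0], [30, 0, 0, 10.5, 0, 0, 0], [30, 0, 0, 11.1, 0, 0, 0], [30, 0, 0, 11.1, 0, 0, 0], [255, 0, 0, 11.1, 0, 0, 0], [255, 0, 0, 11.1, 0, 0, 0], [255, 0, 0, 11.1, 0, 0, 0], [255, 0, 0, 11.1, 0, 0, 0], [255, 0, 0, 11.1, 0, 0, 0], [255, 0, 0, 11.1, 0, 0, 0], [255, 0, 0, 9.5, 0, 0, 0], [255, 0, 0, 7.5, 0, 0, 0], [255, 0, 0, 6.5, 0, 0, 0], [255, 0, 0, 6.5, 0, 0, 0]], "force": 35}}

```text
t: 8.6
tcp_pos: [0.5896, -0.0602, 0.0719]
tool_rot: [1.0, -0.0, 0.002, 0.0]
force: [0.2, -0.0, -1.7]
finger_gap: 0.494
```

```bash
python3 - <<'E'
from h import *
s=manip.sense();print(s['t'],s['tcp_pos'],s['force'],s['finger_gap'])
a=manip.snapshot("side")[150:235,200:330,::-1];b=manip.snapshot("wrist")[:,:,::-1]
b=b[184:,106:406]
cv2.imwrite("pics/c4.png",np.hstack([cv2.resize(a,(400,262)),cv2.resize(b,(400,262))]))
E
```

```text
8.6 [ 0.5896142  -0.06015886  0.07187699] [ 0.19746944 -0.03261945 -1.70744152] 0.49353445375175065
```

View pics/c4.png

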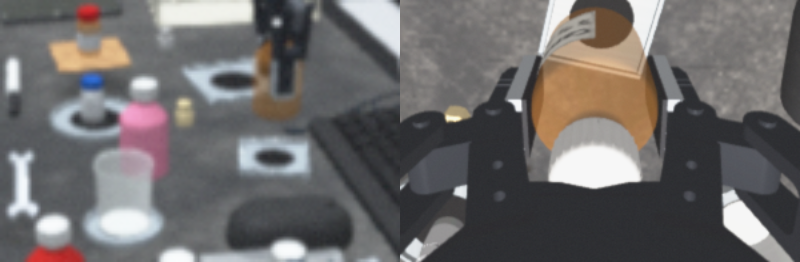

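The bottle is held upright and clear of the small square tray. Now to the large square tray.

Call:
{"op": "drive_tool", "data": {"increments": [[255, 0, -1.5, 0, 0, 0, 0], [255, 0, -4.5, 0, 0, 0, 0], [255, 0, -8, 0, 0, 0, 0], [255, 0, -11.5, 0, 0, 0, 0], [255, 0, -14.5, 0, 0, 0, 0], [255, 0, -16.6, 0, 0, 0, 0], [255, 0, -17.4, 0, 0, 0, 0], [255, 0, -17.4, 0.5, 0, 0, 0], [255, 0, -17.4, 2, 0, 0, 0], [255, 0, -17.4, 3.5, 0, 0, 0], [255, 0, -17.4, 4.2, 0, 0, 0], [255, 0, -17.4, 4.5, 0, 0, 0], [255, 0, -17.4, 4.5, 0, 0, 0], [255, 0, -17.4, 4.5, 0, 0, 0]]}}

```text
t: 10.1
tcp_pos: [0.5871, 0.113, 0.0258]
tool_rot: [1.0, -0.001, -0.002, 0.0]
force: [-4.7, -0.9, 9.9]
finger_gap: 0.491
```

Call:
{"op": "drive_tool", "data": {"increments": [[120, 0, 0, 0, 0, 0, 0], [30, 0, 0, 0, 0, 0, 0], [30, 0, 0, 0, 0, 0, 0], [30, 0, 0, -1, 0, 0, 0], [30, 0, 0, -4, 0, 0, 0], [30, 0, 0, -8, 0, 0, 0], [90, 0, 0, -11, 0, 0, 0], [90, -14.5, -9.9, -11, 0, 0, 0], [90, -14.5, -9.9, -11, 0, 0, 0], [90, -14.5, -9.9, -11, 0, 0, 0], [90, -14.5, -9.9, -11, 0, 0, 0], [90, -14.5, -9.9, -11, 0, 0, 0]]}}

```text
t: 11.3
tcp_pos: [0.4392, 0.2147, 0.1357]
tool_rot: [1.0, 0.002, -0.002, 0.0]
force: [0.3, 0.0, -0.3]
finger_gap: 0.643
```

```bash
python3 - <<'E'
from h import *
s=manip.sense();print(s['t'],s['tcp_pos'],s['force'],s['finger_gap'])
im=manip.snapshot("scene")[:,:,::-1];a=im[140:310,100:320];b=manip.snapshot("wrist")[:,:,::-1]
cv2.imwrite("pics/c5.png",np.hstack([cv2.resize(a,(400,309)),cv2.resize(b,(400,309))]))
E
```

```text
11.3 [0.43921423 0.21466526 0.13574673] [ 0.3326699   0.02855362 -0.34160066] 0.6433613375436498
```

View pics/c5.png

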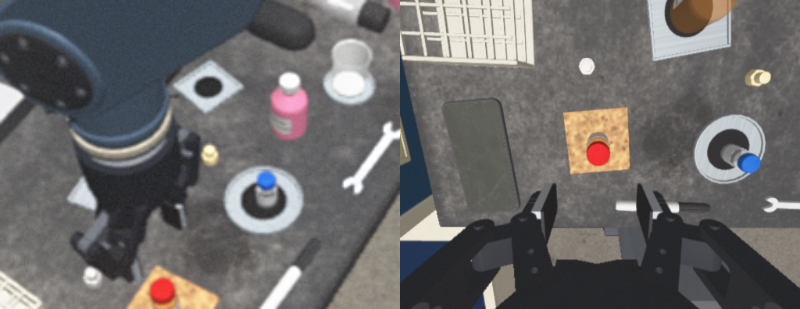

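The red vial stands on the mat at (598,150), centred between the jaws. The bottle stands in the large square tray at (695,15). Now I'll grip the vial.

Call:
{"op": "drive_tool", "data": {"increments": [[90, 0, 0, 3, 0, 0, 0], [90, 0, 0, 7, 0, 0, 0], [90, 0, 0, 10, 0, 0, 0], [90, 0, 0, 11.5, 0, 0, 0], [90, 0, 0, 12, 0, 0, 0], [90, 0, 0, 12, 0, 0, 0], [255, 0, 0, 12, 0, 0, 0], [255, 0, 0, 12, 0, 0, 0], [255, 0, 0, 12, 0, 0, 0], [255, 0, 0, 12, 0, 0, 0], [255, 0, 0, 12, 0, 0, 0], [255, 0, 0, 10.5, 0, 0, 0], [255, 0, 0, 8, 0, 0, 0], [255, 0, 0, 5, 0, 0, 0], [255, 0, 0, 3, 0, 0, 0], [255, 0, 0, 3, 0, 0, 0]], "force": 25}}

```text
t: 13.0
tcp_pos: [0.4451, 0.2139, 0.1079]
tool_rot: [1.0, 0.0, 0.003, -0.001]
force: [0.3, -0.4, -1.0]
finger_gap: 0.296
```

Call:
{"op": "drive_tool", "data": {"increments": [[255, 1, 2, 0, 0, 0, 0], [255, 3, 5.5, 0, 0, 0, 0], [255, 5, 9.5, 0, 0, 0, 0], [255, 7, 13.5, 0, 0, 0, 0], [255, 9.2, 17.5, 0, 0, 0, 0], [255, 11.3, 21.5, 0, 0, 0, 0], [255, 13.3, 25.2, 0, 0, 0, 0], [255, 14.5, 27.6, 0, 0, 0, 0], [255, 14.5, 27.6, 0, 0, 0, 0], [255, 14.5, 27.6, 2, 0, 0, 0], [255, 14.5, 27.6, 5, 0, 0, 0], [255, 14.5, 27.6, 7.5, 0, 0, 0], [255, 14.5, 27.6, 8.5, 0, 0, 0], [255, 14.5, 27.6, 8.9, 0, 0, 0], [255, 14.5, 27.6, 8.9, 0, 0, 0], [255, 14.5, 27.6, 8.9, 0, 0, 0]]}}

```text
t: 14.6
tcp_pos: [0.5885, -0.0622, 0.0167]
tool_rot: [1.0, 0.0, 0.0, 0.0]
force: [-0.1, 0.5, 0.1]
finger_gap: 0.297
```

Call:
{"op": "drive_tool", "data": {"increments": [[255, 0, 0, 0.1, 0, 0, 0], [255, 0, 0, 0.1, 0, 0, 0], [120, 0, 0, 0.1, 0, 0, 0], [90, 0, 0, 0.1, 0, 0, 0], [90, 0, 0, 0, 0, 0, 0], [90, 0, 0, -3, 0, 0, 0], [90, 0, 0, -7, 0, 0, 0], [90, 0, 0, -12, 0, 0, 0], [90, -15.8, -10.7, -12, 0, 0, 0], [90, -15.8, -10.7, -12, 0, 0, 0], [90, -15.8, -10.7, -12, 0, 0, 0], [90, -15.8, -10.7, -12, 0, 0, 0], [90, -15.8, -10.7, -12, 0, 0, 0], [90, -15.8, -10.7, -12, 0, 0, 0]]}}

```text
t: 16.0
tcp_pos: [0.4303, 0.0447, 0.1366]
tool_rot: [1.0, 0.001, 0.0, 0.0]
force: [0.8, -0.3, 0.3]
finger_gap: 0.641
```

```bash
python3 - <<'E'
from h import *
s=manip.sense();print(s['t'],s['tcp_pos'],s['force'],s['finger_gap'])
im=manip.snapshot("scene")[:,:,::-1];a=im[140:310,100:320];b=manip.snapshot("wrist")[:,:,::-1]
cv2.imwrite("pics/c6.png",np.hstack([cv2.resize(a,(400,309)),cv2.resize(b,(400,309))]))
E
```

```text
16.0 [0.43032571 0.0446834  0.13660606] [ 0.82890678 -0.33014838  0.30621028] 0.6413796588828454
```

View pics/c6.png

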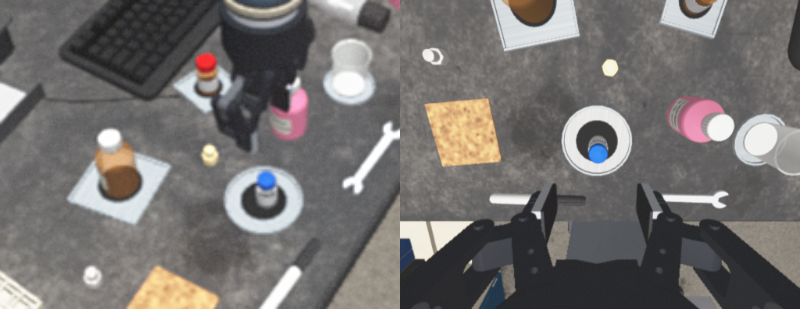

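The bottle is in the large square tray and the red vial in the small square one, both upright and centred. The blue cap is centred between the jaws. I'll grip it.

Call:
{"op": "drive_tool", "data": {"increments": [[90, 0, 0, 3, 0, 0, 0], [90, 0, 0, 7, 0, 0, 0], [90, 0, 0, 10, 0, 0, 0], [90, 0, 0, 11.8, 0, 0, 0], [90, 0, 0, 12.3, 0, 0, 0], [90, 0, 0, 12.3, 0, 0, 0], [255, 0, 0, 12.3, 0, 0, 0], [255, 0, 0, 12.3, 0, 0, 0], [255, 0, 0, 12.3, 0, 0, 0], [255, 0, 0, 12.3, 0, 0, 0], [255, 0, 0, 12.3, 0, 0, 0], [255, 0, 0, 12.3, 0, 0, 0], [255, 0, 0, 11, 0, 0, 0], [255, 0, 0, 8, 0, 0, 0], [255, 0, 0, 6, 0, 0, 0], [255, 0, 0, 6, 0, 0, 0]], "force": 25}}

```text
t: 17.7
tcp_pos: [0.432, 0.0442, 0.0785]
tool_rot: [1.0, 0.0, 0.003, 0.0]
force: [1.0, -0.1, 0.5]
finger_gap: 0.245
```

Call:
{"op": "drive_tool", "data": {"increments": [[255, 0, -1.5, 0, 0, 0, 0], [255, 0.4, -5, 0, 0, 0, 0], [255, 0.7, -9, 0, 0, 0, 0], [255, 1, -13, 0, 0, 0, 0], [255, 1.3, -16, 0, 0, 0, 0], [255, 1.3, -16.9, 0, 0, 0, 0], [255, 1.3, -16.9, 0.5, 0, 0, 0], [255, 1.3, -16.9, 2.5, 0, 0, 0], [255, 1.3, -16.9, 4.5, 0, 0, 0], [255, 1.3, -16.9, 5.7, 0, 0, 0], [255, 1.3, -16.9, 6.2, 0, 0, 0], [255, 1.3, -16.9, 6.2, 0, 0, 0], [255, 1.3, -16.9, 6.2, 0, 0, 0]]}}

```text
t: 19.0
tcp_pos: [0.4437, 0.2125, 0.0144]
tool_rot: [1.0, -0.001, -0.0, 0.0]
force: [0.0, 0.3, -0.9]
finger_gap: 0.251
```

Call:
{"op": "drive_tool", "data": {"increments": [[255, 0, 0, 0.1, 0, 0, 0], [255, 0, 0, 0.1, 0, 0, 0], [120, 0, 0, 0.1, 0, 0, 0], [90, 0, 0, 0.1, 0, 0, 0], [90, 0, 0, 0, 0, 0, 0], [90, 0, 0, -4, 0, 0, 0], [90, 0, 0, -8, 0, 0, 0], [90, 0, 0, -12, 0, 0, 0], [20, -0.7, 37.5, -12, 0, 0, 0], [20, -0.7, 37.5, -12, 0, 0, 0], [20, -0.7, 37.5, -12, 0, 0, 0], [20, -0.7, 37.5, -12, 0, 0, 0], [20, -0.7, 37.5, -12, 0, 0, 0], [20, -0.7, 37.5, -12, 0, 0, 0], [20, -0.7, 37.5, -12, 0, 0, 0], [20, -0.7, 37.5, -12, 0, 0, 0], [20, -0.7, 37.5, -12, 0, 0, 0], [20, -0.7, 37.5, -12, 0, 0, 0], [20, -0.7, 37.5, -12, 0, 0, 0]]}}

```text
t: 20.9
tcp_pos: [0.4358, -0.1602, 0.1341]
tool_rot: [1.0, 0.0, -0.001, -0.001]
force: [0.2, -1.0, -0.1]
finger_gap: 0.921
```

```bash
python3 - <<'E'
from h import *
s=manip.sense();print(s['t'],s['tcp_pos'],s['force'],s['finger_gap'])
im=manip.snapshot("scene")[:,:,::-1];a=im[180:350,100:320];b=manip.snapshot("wrist")[:,:,::-1]
cv2.imwrite("pics/c7.png",np.hstack([cv2.resize(a,(400,309)),cv2.resize(b,(400,309))]))
E
```

```text
20.9 [ 0.43580628 -0.16024883  0.13411293] [ 0.21542608 -0.99301439 -0.07236543] 0.9213172025672857
```

View pics/c7.png

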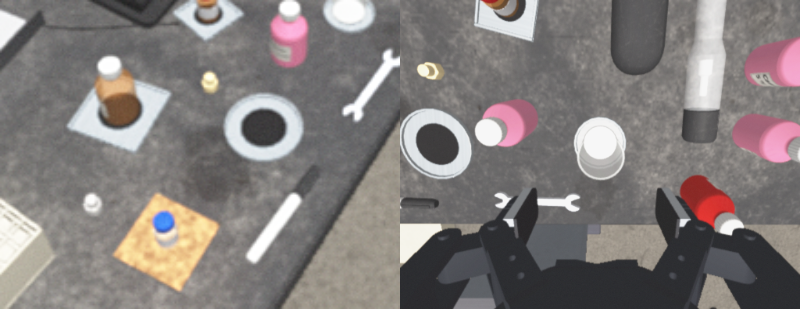

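The blue vial stands on the mat at (165,228). The beaker at (600,148) is within about 2 mm of the jaw centre, and the red decoy and lamp are well clear. I'll grip the beaker.

Call:
{"op": "drive_tool", "data": {"increments": [[20, 0, 0.1, 3, 0, 0, 0], [20, 0, 0.1, 6, 0, 0, 0], [20, 0, 0.1, 9, 0, 0, 0], [20, 0, 0.1, 10.7, 0, 0, 0], [20, 0, 0.1, 11.2, 0, 0, 0], [20, 0, 0.1, 11.2, 0, 0, 0], [255, 0, 0.1, 11.2, 0, 0, 0], [255, 0, 0.1, 11.2, 0, 0, 0], [255, 0, 0.1, 11.2, 0, 0, 0], [255, 0, 0.1, 11.2, 0, 0, 0], [255, 0, 0.1, 11.2, 0, 0, 0], [255, 0, 0.1, 11.2, 0, 0, 0], [255, 0, 0.1, 10, 0, 0, 0], [255, 0, 0.1, 7, 0, 0, 0], [255, 0, 0.1, 3, 0, 0, 0], [255, 0, 0.1, 1, 0, 0, 0], [255, 0, 0.1, 1, 0, 0, 0]], "force": 22}}

```text
t: 22.7
tcp_pos: [0.4381, -0.1638, 0.1276]
tool_rot: [1.0, -0.0, 0.003, 0.002]
force: [-0.0, -0.5, -0.5]
finger_gap: 0.549
```

```bash
python3 - <<'E'
from h import *
s=manip.sense();print(s['t'],s['tcp_pos'],s['force'],s['finger_gap'])
a=manip.snapshot("side")[110:235,170:330,::-1];b=manip.snapshot("wrist")[:,:,::-1]
b=b[184:,106:406]
cv2.imwrite("pics/c8.png",np.hstack([cv2.resize(a,(400,300)),cv2.resize(b,(400,300))]))
E
```

```text
22.7 [ 0.43808867 -0.16375735  0.12759848] [-0.02139866 -0.48927192 -0.54129971] 0.548890278836066
```

View pics/c8.png

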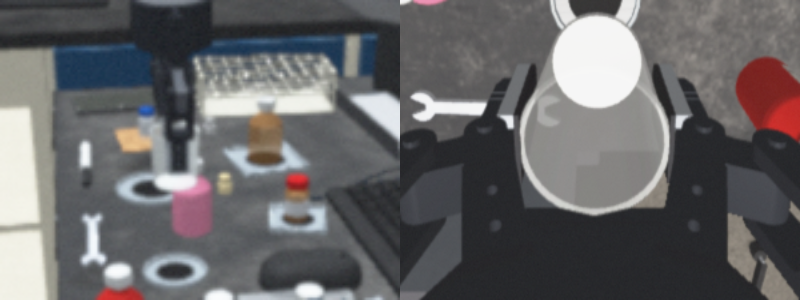

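The beaker is held upright. It has to pass the pink bottle, so I'll go 3 cm higher and across to the large round tray.

Call:
{"op": "drive_tool", "data": {"increments": [[255, 0, 0, -2, 0, 0, 0], [255, -0.2, -2, -3, 0, 0, 0], [255, -0.2, -5.5, -3, 0, 0, 0], [255, -0.2, -9.5, -3, 0, 0, 0], [255, -0.2, -13.5, -3, 0, 0, 0], [255, -0.2, -17, -3, 0, 0, 0], [255, -0.2, -19.8, -3, 0, 0, 0], [255, -0.2, -20.7, -2, 0, 0, 0], [255, -0.2, -20.7, 0, 0, 0, 0], [255, -0.2, -20.7, 3, 0, 0, 0], [255, -0.2, -20.7, 6, 0, 0, 0], [255, -0.2, -20.7, 8.5, 0, 0, 0], [255, -0.2, -20.7, 9.7, 0, 0, 0], [255, -0.2, -20.7, 10.1, 0, 0, 0], [255, -0.2, -20.7, 10.1, 0, 0, 0], [255, -0.2, -20.7, 10.1, 0, 0, 0]]}}

```text
t: 24.4
tcp_pos: [0.4339, 0.0436, 0.0223]
tool_rot: [1.0, -0.001, -0.001, -0.0]
force: [0.0, -0.4, -1.2]
finger_gap: 0.554
```

Call:
{"op": "drive_tool", "data": {"increments": [[255, 0, 0, 0.1, 0, 0, 0], [255, 0, 0, 0.1, 0, 0, 0], [110, 0, 0, 0.1, 0, 0, 0], [30, 0, 0, 0.1, 0, 0, 0], [30, 0, 0, 0, 0, 0, 0], [30, 0, 0, 0, 0, 0, 0], [30, 0, 0, -3, 0, 0, 0], [30, 0, 0, -7, 0, 0, 0], [90, 0, 0, -11, 0, 0, 0], [90, 0.9, -16.8, -11, 0, 0, 0], [90, 0.9, -16.8, -11, 0, 0, 0], [90, 0.9, -16.8, -11, 0, 0, 0], [90, 0.9, -16.8, -11, 0, 0, 0], [90, 0.9, -16.8, -11, 0, 0, 0], [90, 0.9, -16.8, -11, 0, 0, 0]]}}

```text
t: 25.9
tcp_pos: [0.443, 0.2122, 0.1331]
tool_rot: [1.0, 0.001, -0.0, 0.0]
force: [-0.3, 0.3, -0.2]
finger_gap: 0.646
```

```bash
python3 - <<'E'
from h import *
s=manip.sense();print(s['t'],s['tcp_pos'],s['force'],s['finger_gap'])
im=manip.snapshot("scene")[:,:,::-1];a=im[140:310,140:360];b=manip.snapshot("wrist")[:,:,::-1]
cv2.imwrite("pics/c9.png",np.hstack([cv2.resize(a,(400,309)),cv2.resize(b,(400,309))]))
E
```

```text
25.9 [0.44297076 0.21224376 0.13311757] [-0.3171605   0.25262596 -0.21085551] 0.646343903447209
```

View pics/c9.png

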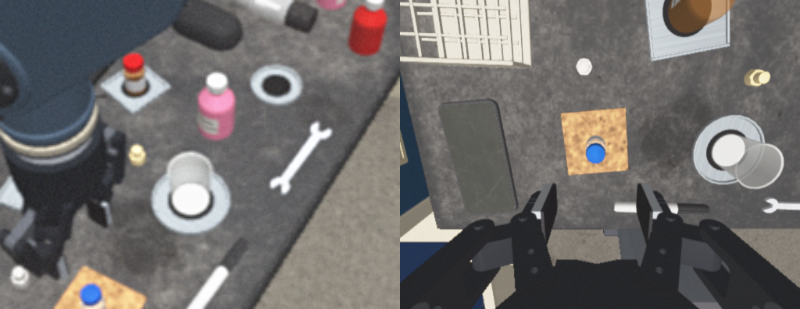

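The beaker stands in the large round tray and the blue vial is centred between the jaws. I'll grip the blue vial.

Call:
{"op": "drive_tool", "data": {"increments": [[90, 0, 0, 3, 0, 0, 0], [90, 0, 0, 7, 0, 0, 0], [90, 0, 0, 10, 0, 0, 0], [90, 0, 0, 11.5, 0, 0, 0], [90, 0, 0, 12, 0, 0, 0], [90, 0, 0, 12, 0, 0, 0], [255, 0, 0, 12, 0, 0, 0], [255, 0, 0, 12, 0, 0, 0], [255, 0, 0, 12, 0, 0, 0], [255, 0, 0, 12, 0, 0, 0], [255, 0, 0, 12, 0, 0, 0], [255, 0, 0, 12, 0, 0, 0], [255, 0, 0, 10.5, 0, 0, 0], [255, 0, 0, 7, 0, 0, 0], [255, 0, 0, 3, 0, 0, 0], [255, 0, 0, 0, 0, 0, 0], [255, 0, 0, -1, 0, 0, 0], [255, 0, 0, -1, 0, 0, 0]], "force": 25}}

```text
t: 27.8
tcp_pos: [0.4444, 0.2126, 0.1448]
tool_rot: [1.0, 0.0, 0.002, -0.0]
force: [-0.3, -0.4, 0.3]
finger_gap: 0.254
```

Call:
{"op": "drive_tool", "data": {"increments": [[255, 0, 1.5, 0, 0, 0, 0], [255, -0.1, 5, 0, 0, 0, 0], [255, -0.2, 9, 0, 0, 0, 0], [255, -0.3, 13, 0, 0, 0, 0], [255, -0.4, 17, 0, 0, 0, 0], [255, -0.5, 21, 0, 0, 0, 0], [255, -0.6, 25, 0, 0, 0, 0], [255, -0.7, 29, 0, 0, 0, 0], [255, -0.7, 33, 0, 0, 0, 0], [255, -0.7, 36, 0, 0, 0, 0], [255, -0.7, 37.5, 0, 0, 0, 0], [255, -0.7, 37.5, 1, 0, 0, 0], [255, -0.7, 37.5, 4, 0, 0, 0], [255, -0.7, 37.5, 7.5, 0, 0, 0], [255, -0.7, 37.5, 10.5, 0, 0, 0], [255, -0.7, 37.5, 12.3, 0, 0, 0], [255, -0.7, 37.5, 12.9, 0, 0, 0], [255, -0.7, 37.5, 12.9, 0, 0, 0], [255, -0.7, 37.5, 12.9, 0, 0, 0]]}}

```text
t: 29.7
tcp_pos: [0.4357, -0.1607, 0.0138]
tool_rot: [1.0, 0.001, -0.001, -0.001]
force: [0.6, -0.1, -1.2]
finger_gap: 0.251
```

Call:
{"op": "drive_tool", "data": {"increments": [[255, 0, 0, 0.1, 0, 0, 0], [255, 0, 0, 0.1, 0, 0, 0], [120, 0, 0, 0.1, 0, 0, 0], [90, 0, 0, 0.1, 0, 0, 0], [90, 0, 0, 0, 0, 0, 0], [90, 0, 0, -4, 0, 0, 0], [90, 0, 0, -8, 0, 0, 0], [90, 0, 0, -12, 0, 0, 0], [90, 0, 0, -20, 0, 0, 0], [90, 4.2, -18, -29, 0, 0, 0], [90, 4.2, -18, -29, 0, 0, 0], [90, 4.2, -18, -29, 0, 0, 0], [90, 4.2, -18, -29, 0, 0, 0], [90, 4.2, -18, -29, 0, 0, 0], [90, 4.2, -18, -29, 0, 0, 0], [90, 4.2, -18, -29, 0, 0, 0], [90, 4.2, -18, -29, 0, 0, 0]]}}

```text
t: 31.4
tcp_pos: [0.4776, 0.0165, 0.3033]
tool_rot: [1.0, -0.001, -0.001, -0.0]
force: [0.1, 0.5, -0.5]
finger_gap: 0.647
```

```bash
python3 - <<'E'
from h import *
s=manip.sense();print(s['t'],s['tcp_pos'],s['force'],s['finger_gap'])
m=manip.camera_model("wrist")
im=manip.snapshot("wrist")[:,:,::-1]
cv2.imwrite("pics/r2.png",rect(im,m,.007,.3,.75,-.3,.3,1200))
print(np.round(np.array(m['cam_to_world'])[:3,3],3))
E
```

```text
31.4 [0.47757893 0.01647512 0.30328181] [ 0.0736382   0.48959601 -0.45914609] 0.6472359966152522
[0.55  0.016 0.446]
```

View pics/r2.png

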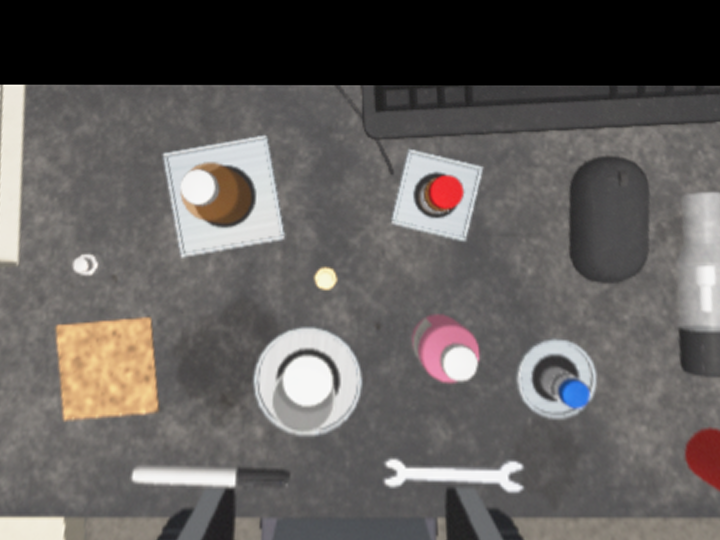

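The final near view shows every container upright in its own tray:
- **Bottle:** cap at (199,188), about 3 mm off centre.
- **Beaker:** foot at (308,381), centred to about 1 mm.
- **Bigger vial:** cap at (446,191), about 3 mm off centre.
- **Smaller vial:** cap at (574,393), about 3 mm off centre.

The lamp is at the same pixels as in the first near view. I'm handing it in.

```bash
python3 -c "
from station import manip
print(manip.sign_off())"
```

```text
the job is handed in; nothing more can be done
None
```

All four containers are now in their own trays, and I handed the job in at about 31 s of robot time. I did it as two swaps, parking first the bigger vial and then the smaller vial on the cork mat.

In the last near view, each container stood upright and within about 3 mm of its tray's centre. The lamp had not moved and the gripper was clear of everything. No check failed, but the two camera views disagreed by 2–3 mm on tray positions, which is well inside the 15 mm limit. I did not measure the undersides' heights directly; I took them from the release heights and the pictures.

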